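# Load and latch the tray in the welding fixture

## Task

Load the welding fixture for the next corner weld: slide the small folded sheet-metal tray along the fixture plate, between the two side guides, until it sits square and fully home against both back stops and its end flange has pressed in the limit-switch lever. Only then swing the sprung hold-down bar down onto the tray, keep it pressed down against its spring, and slide its bolt fully home under the keeper lip, so that the bar stays down on the tray by itself when you let go. Leave the other tools and parts on the bench where they are.

Things in the scene. Friction and masses are not known exactly. Their poses are not given: they have to be found in the camera images.
- fixture: Welding fixture bolted to the bench: dark steel plate 330 x 365 x 12 mm. Origin on the bench surface, on the mid line between its side guides; z up, x along the guides towards the back stops (away from the robot within 12 degrees), y left towards the keeper. All 'fixture' offsets are in mm in this frame. Plate: x -170 to 160, y -182 to 182, top at z 12.
- stop_line (a point): Fixture (100, 0, 12): on the plate, midway between the front faces of the two back stops, blocks 30 mm above the plate at y -52 to -32 and 32 to 52. Two side guides, 14 mm above the plate, stand 115 mm apart from 45 mm before this point up to it, then flare out by 25 degrees to about 144 mm apart at their mouth, 75 mm before it. The switch body is behind it.
- tray_home (a point): Fixture (25, 0, 12): where the tray's origin is when the tray is fully home, its far flange on both stops and its near flange's outer face at fixture x -50.
- tray: Loose folded sheet-metal tray, open side up on the fixture plate: 150 (its x) x 110 (its y) x 22 mm high, 3 mm sheet, 0.4 to 0.75 kg. Origin at the centre of its underside. It starts 75 to 95 mm short of home, up to 8 mm off the mid line and turned up to 0.1 rad against the fixture. It slides on the plate with friction 0.5 to 0.7.
- switch_lever (a joint): Angle (rad) of the limit switch's hinged lever with a white roller (10 mm across), which sticks out between the two back stops 8 mm in front of their faces, 27 mm above the bench. 0 = free; about 0.23 with the tray fully home. It springs back softly, under 0.5 N.
- bar_hinge (a point): Fixture (45, -140, 46): middle of the hold-down bar's hinge axis, which runs along fixture x. The bar runs from here over the tray towards fixture +y, its centre line through the axis: a steel flat 30 mm wide and 12 mm thick, free end 270 mm from the axis, top 52 mm above the bench when level.
- bar (a joint): Angle (rad) of the sprung bar: 0.65 up (start, held by its torsion spring), 0 level, firm stop at -0.025. Pressed 140 to 215 mm from the axis it takes about 3 N at the top, 8 to 15 N at the bottom. Let go unbolted it springs up. Two sprung rubber feet under it, 100 and 175 mm from the axis, press on the tray's floor below about 0.04 rad.
- bar_top (a point): Point on the middle of the bar's upper face, 140 mm from the hinge axis: a plain place to press, inboard of the bolt's handle. It moves with the bar.
- bolt (a joint): Travel (m) of the sliding bolt along the bar, away from the hinge: 0 to 0.003 drawn back (start), 0.026 fully home at its end stop. About 2 N of friction; it stays where left. Its 9 mm round-ended nose reaches the keeper's lip at 0.009 and passes under it only with the bar at about 0.01 rad or lower, else it strikes the lip. Bolted and released, the bar rises to rest at about 0.006 rad.
- bolt_handle (a point): Top centre of the bolt's upright round handle, 12 mm thick, 26 mm above the bar's upper face, nothing on its hinge side; 205 mm from the hinge axis with the bolt drawn back, 231 mm when home. It moves with bar and bolt. The bolt's guide block, 18 mm high, begins 240 mm from the axis.
- keeper_lip (a point): Fixture (45, 142, 66): middle of the lower inner edge of the keeper's lip, under which the bolt's nose must go. The keeper is a steel post 34 mm wide and 73 mm above the bench with a 7 mm thick lip overhanging towards the bar's free end.
- magnet_square: Bystander: grey triangular welding magnet, about 85 x 85 x 18 mm, lying on the near right part of the fixture plate. Origin at its underside's middle.
- spanner: Bystander: steel spanner, 180 mm long, lying on the bench to the left of the fixture. Origin at its underside's middle.
- hammer: Bystander: hammer, 280 mm long, lying on the bench to the right of the fixture. Origin at its underside's middle.
- grinder: Bystander: red angle grinder with a steel disc, about 280 mm long, 115 mm high, lying on the bench to the left. Origin under its body.
- spray_can: Bystander: spray can, 66 mm across, 190 mm tall, standing on the bench on the right. Origin at its underside's centre.
Mind the look-alikes: they are no part of the job. There is more than one size of the tray; the one meant has the size given above.

How it is judged:
On the way, in this order (a step that is already met when the one before it is completed fails the run):
1. the tray is home against the stops with the switch lever pressed in, while the bar is still up (x of tray in the frame of fixture above 0.0215 m and value of joint switch_lever above 0.15 rad and value of joint bar above 0.4 rad), for 0.2 s.
2. the bar is swung down against its spring (value of joint bar below 0.03 rad), for 0.1 s.
At the end, for the whole second after the job is handed in: The bar is down (under 0.02 rad) and at rest with nothing touching it, the bolt is out at least 19 of its 26 mm under the keeper's lip, the tray lies flat within 3.5 mm of fully home, within 5 mm of the mid line and square within 2 degrees, and the switch lever is pressed in beyond 0.15 rad (value of joint bar below 0.02 rad and value of joint bolt above 0.019 m and x of tray in the frame of fixture above 0.0215 m and y of tray in the frame of fixture between -0.005 and 0.005 m and angle between the x axis of tray and the x axis of fixture, either way round below 0.035 rad and angle between tray's own z axis and vertical below 0.03 rad and value of joint switch_lever above 0.15 rad and linear speed of tray below 0.01 m/s).
It fails at once if a bystander is moved by more than 25 mm (distance of any of magnet_square, spanner, hammer, grinder, spray_can from where it was at the start of the episode above 0.025 m).
It also fails if it takes over 56 s, if anything falls off the work surface, if the arm or the gripper's body presses on something with over 40 N, if the wrist force passes 120 N, or if a joint passes its speed limit or range.

## Robot

A 6-joint arm with a two-finger parallel gripper is mounted at the origin on the work surface. World frame = base frame: x ahead of the robot, y to its left, z up, the work surface at z = 0. Lengths are in m, angles in rad, forces in N, time in s.
With the tool pointing down it reaches from about 0.325 to 0.85 m from the base axis. Payload 4.4 kg.
Tool frame: the origin (TCP) lies on the centre line of the jaws, within the pads' length; the fingertips stand 14 mm ahead of it and the grasp point (between the pads) lies 5 mm behind it (ctrl.nose_length is the distance from the TCP to the fingertips, in m); z points along the fingers, y is the line along which they close (so a half turn about z gives the same grasp; the last joint's range is limited). The gripper opens to 94 mm and grips with 3 to 60 N. Pads are 16 mm wide; open, the fingers measure 119 mm over their backs; the gripper's body (75 mm by 177 mm) begins 78 mm behind the grasp point.
Start: joints at [0.962, 0.207, 1.542, -0, 1.393, -0.15], TCP at [0.255, 0.516, 0.219] pointing down, gripper open.
Joint ranges: [-2.73, 2.73], [-0.86, 2.22], [0.23, 2.46], [-1.11, 4.25], [0.08, 2.63], [-2.82, 2.82]. Speed limits (rad/s): [2.79, 2.79, 3.14, 3.14, 3.14, 3.14].

## Interface

Orientations are given as a unit quaternion [x, y, z, w].
In Python, from cell import monitor, get_image, ctrl, find_in, mark_of gives the robot as it stands.
- The arm moves only by the tool step_arm, never from a script. Its argument "commands" is a list of rows, each a list of 5 numbers: the shift along the tool's x, y, z each as a share of 30 cm, from -1 to 1, then the turn about the tool's z as a share of 60 degrees, from -1 to 1, then the closure, from 0 (fully open) to 1 (shut). A call has 1 to 12 rows; each row is the pose to reach, as a shift and turn from the pose commanded when the call began, along the tool's axes at that moment; what a row does not reach only later rows make up. A row lasts 1/10 s, in which the tool goes at most 50 mm and 8.59 degrees, less where a joint would pass 70% of its speed; a pose out of reach is approached as far as the arm can. A call with a number of a shift or a turn outside -1 to 1 is refused whole. A call with a gripper value outside its range is refused whole. The fingers move at their own pace and stop on an object; "grip_force" is the grip in N (left out, the last holds). Time passes only in rows, so rows that repeat a pose let the fingers close. It gives the time, the measured TCP pose, the force, the opening and the grip force at its end, in the units of the state.
- monitor.sense(): the state, without advancing time (a new reading comes with each control period).
- get_image(name): name is "scene" or "top"; returns a dict with "img" (480x640x3 uint8, red, green, blue), "fx", "fy", "cx", "cy" (pixels), "dist_coeffs" ([k1, k2, p1, p2, k3] as OpenCV has them; the pictures are not rectified), "pose" (4x4, takes a point from camera to world coordinates). Camera axes: x right, y up, looking along -z (the intrinsics and any distortion apply to the point x, -y, -z); pixel columns grow to the right and rows downward; lengths in m; the calibration is good to about 2 mm. A picture is of the moment at which its call begins. There is no depth.
- ctrl.sign_off(): hands the job in; it is judged then, once.
Trained networks look in a picture, given as the dict that the camera call returned (one of the last four; its "shot" number tells which), for a name from the list of things; names that differ only in an ending like _2 or _b are one class to them, and where a whole thing is asked for, a point or a joint stands for the part that bears it (a point fixed in the world has none). Each returns a list of dicts, best first, with "confidence" (0 to 1); they miss things now and then, are a little off and sometimes report something else, mostly with a low value. They report only what shows in the picture. A call takes as long as a camera call. They do not tell look-alikes from the thing itself.
- find_in(picture, label): "box" ([left, top, width, height] in pixels, round what is visible of it).
- mark_of(picture, label): "pixel" ([row, column] in pixels: a listed point, or the origin of a listed thing).
The state is a dict: "t": time; "joint_positions": joint angles; "qvel": joint speeds; "tau": joint torques, N m; "tcp_pos": TCP position; "ee_rot": TCP orientation; "force": force on the tool from outside, world axes, zero at the start; "moment": the same for the moment, N m; "grip_width": opening from 0.0 (shut) to 1.0 (fully open); "finger_force": force on a finger pad.
Only numpy, scipy, OpenCV 4.12 (cv2) and the standard library are available. Lean on these libraries where they do the work, as an engineer would, in place of code of your own. Each camera call takes 0.05 s, during which the arm holds its last target. There are 200 camera calls.

## Working session

There is one attempt and no reset: what is moved stays moved. The work goes in short steps, Python scripts to look and compute and a tool call to move; the robot and the scene stay as the last step left them, time stands still between calls to the robot, and variables do not carry over. Pictures are saved under pics/ and viewed, at most 10 in all, crops included, and the job is handed in when it is done.

Besides the shell and the picture viewer there is one more tool, called after "Call:" in YAML: its name, and indented under it one key for each argument. step_arm: Moves the arm, as the interface text tells. Its arguments: {"type":"object","properties":{"commands":{"type":"array","items":{"type":"array","items":{"type":"number"}}},"grip_force":{"type":"number"}},"required":["commands"]}

```bash
mkdir -p pics; cat > h.py <<'E'
import numpy as np, cv2, json
from scipy.spatial.transform import Rotation as R
from cell import monitor, get_image, ctrl, find_in, mark_of
def K(p): return np.array([[p["fx"],0,p["cx"]],[0,p["fy"],p["cy"]],[0,0,1.]]), np.array(p["dist_coeffs"],float)
def ray(p,rc):
    k,d=K(p); u=cv2.undistortPoints(np.array([[[rc[1],rc[0]]]],float),k,d)[0,0]
    T=np.array(p["pose"]); return T[:3,3], T[:3,:3]@np.array([u[0],-u[1],-1])
def at_z(p,rc,z):
    o,v=ray(p,rc); return o+v*(z-o[2])/v[2]
def proj(p,X):
    k,d=K(p); T=np.array(p["pose"]); c=(np.atleast_2d(X)-T[:3,3])@T[:3,:3]
    c=c*[1,-1,-1]; return cv2.projectPoints(c.reshape(-1,1,3),np.zeros(3),np.zeros(3),k,d)[0][:,0]
def save(p,n): cv2.imwrite("pics/"+n,cv2.cvtColor(p["img"],cv2.COLOR_RGB2BGR))
E
python3 - <<'E'
from h import *
zs=dict(fixture=0,stop_line=.012,tray_home=.012,tray=.012,bar_hinge=.046,keeper_lip=.066,magnet_square=.012,spanner=0,hammer=0,bolt_handle=.2,bar_top=.14)
for n in("top","scene"):
    p=get_image(n); save(p,n+"0.png"); print(n,np.round(p["pose"],3)[:3].tolist())
    for l,z in zs.items():
        print(l,[(np.round(m["pixel"]).tolist(),round(m["confidence"],2),np.round(at_z(p,m["pixel"],z),3).tolist()) for m in mark_of(p,l)[:3]])
s=monitor.sense(); print(s["tcp_pos"],s["ee_rot"],s["force"],s["t"])
E
```

```text
top [[0.023, 0.992, -0.121, 0.307], [-1.0, 0.025, 0.011, 0.029], [0.013, 0.121, 0.993, 1.479]]
fixture [([228.0, 441.0], 0.72, [0.522, -0.338, 0.0]), ([205.0, 326.0], 0.69, [0.582, -0.008, 0.0])]
stop_line [([170.0, 329.0], 0.62, [0.679, -0.016, 0.012])]
tray_home [([195.0, 326.0], 0.73, [0.607, -0.007, 0.012]), ([180.0, 341.0], 0.66, [0.652, -0.051, 0.012])]
tray [([230.0, 325.0], 0.97, [0.507, -0.009, 0.012]), ([312.0, 391.0], 0.88, [0.283, -0.194, 0.012]), ([330.0, 227.0], 0.75, [0.224, 0.256, 0.012])]
bar_hinge [([186.0, 378.0], 0.79, [0.629, -0.152, 0.046])]
keeper_lip [([184.0, 276.0], 0.93, [0.624, 0.13, 0.066])]
magnet_square []
spanner [([216.0, 246.0], 0.89, [0.543, 0.218, 0.0])]
hammer [([230.0, 443.0], 0.72, [0.518, -0.346, 0.0]), ([245.0, 372.0], 0.66, [0.471, -0.142, 0.0])]
bolt_handle [([176.0, 329.0], 0.45, [0.618, -0.01, 0.2])]
bar_top [([180.0, 343.0], 0.82, [0.623, -0.047, 0.14])]
scene [[-0.606, -0.512, 0.608, 1.243], [0.795, -0.4, 0.456, 0.582], [0.01, 0.76, 0.65, 0.883]]
fixture [([280.0, 286.0], 0.83, [0.585, -0.005, 0.0])]
stop_line [([281.0, 284.0], 0.5, [0.599, 0.003, 0.012])]
tray_home [([277.0, 281.0], 0.88, [0.594, -0.01, 0.012])]
tray [([187.0, 304.0], 0.92, [0.291, -0.186, 0.012]), ([239.0, 468.0], 0.67, [0.215, 0.265, 0.012]), ([257.0, 303.0], 0.61, [0.513, -0.014, 0.012])]
bar_hinge [([244.0, 226.0], 0.96, [0.615, -0.16, 0.046])]
keeper_lip [([297.0, 321.0], 0.68, [0.629, 0.127, 0.066])]
magnet_square [([227.0, 276.0], 0.96, [0.468, -0.135, 0.012])]
spanner [([313.0, 381.0], 0.92, [0.538, 0.221, 0.0])]
hammer [([210.0, 204.0], 0.8, [0.521, -0.338, 0.0])]
bolt_handle [([400.0, 476.0], 0.57, [0.754, 0.5, 0.2]), ([222.0, 267.0], 0.56, [0.635, -0.004, 0.2])]
bar_top [([234.0, 256.0], 0.68, [0.624, -0.047, 0.14])]
[0.25466756 0.51554824 0.21946853] [2.27386774e-01 9.73804526e-01 2.24298287e-05 3.79331343e-06] [-0.48303681 -0.188962    0.49376425] 1.2
```

View pics/top0.png

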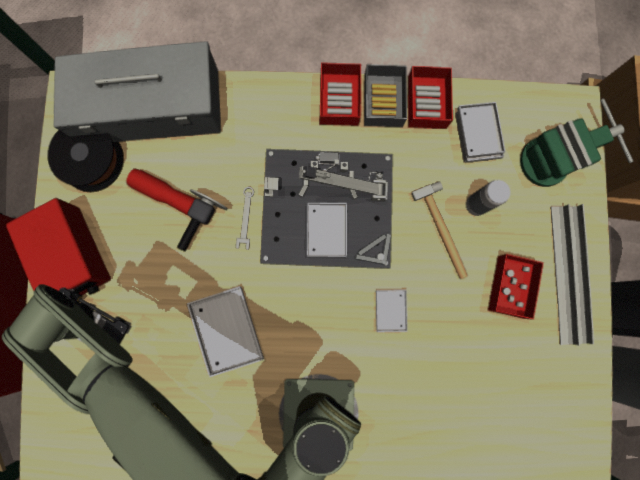

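```bash
python3 - <<'E'
import cv2
a=cv2.imread("pics/scene0.png")[180:360,190:400]
cv2.imwrite("pics/scene0c.png",cv2.resize(a,(700,600),interpolation=cv2.INTER_CUBIC))
a=cv2.imread("pics/top0.png")[140:270,255:415]
cv2.imwrite("pics/top0c.png",cv2.resize(a,(720,585),interpolation=cv2.INTER_CUBIC))
E
```

```text
(no output)
```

View pics/top0c.png

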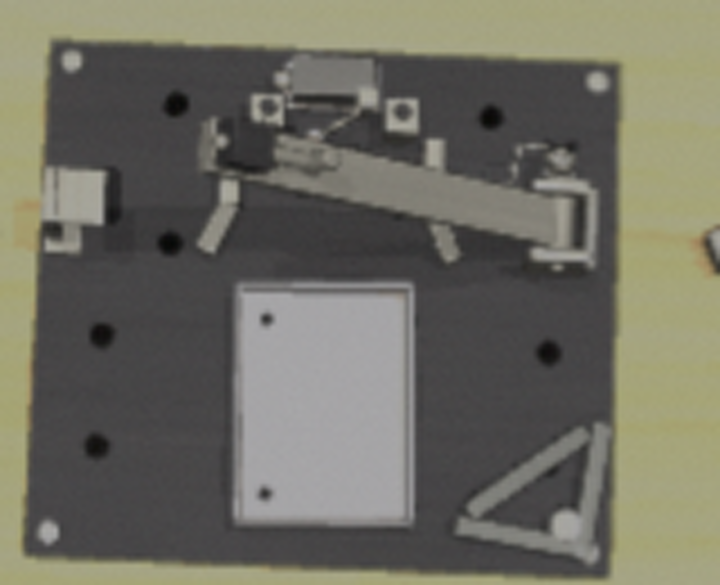

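View pics/scene0c.png

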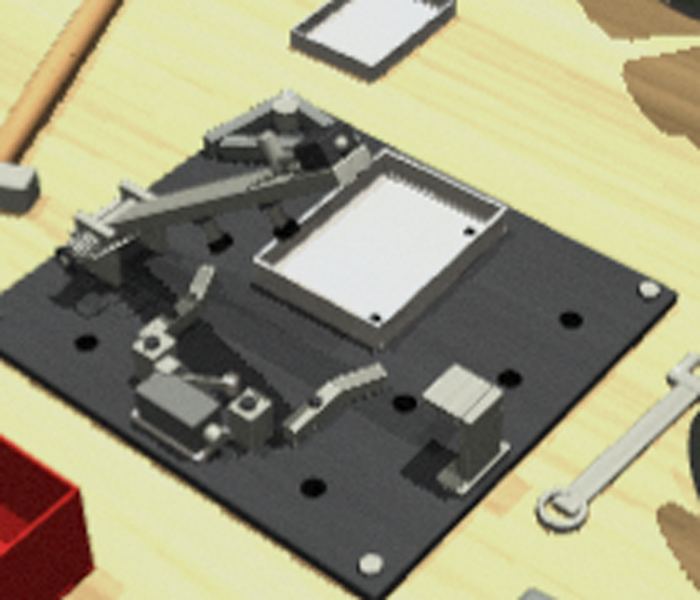

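The top view shows the dark plate with its tray at (326,230), the magnet at (375,250), the bar up across (345,182) and the keeper at (272,184). Tray candidates are (326,230) on the plate, (391,310) small, (227,330) large and (480,132). Only the first lies on the plate and is about 150x110; I'll check that size from its corners next.

```bash
python3 - <<'E'
from h import *
from scipy.optimize import least_squares
p=get_image("top")
def px(c): return [c[1]/4.5+140-.4, c[0]/4.5+255-.4]
C=[at_z(p,px(c),.012)[:2] for c in [(50,40),(620,62),(608,577),(25,555)]]
F=np.array([(160,182),(160,-182),(-170,-182),(-170,182)])/1e3
def fit(F,C):
    f=lambda q:(F@np.array([[np.cos(q[2]),np.sin(q[2])],[-np.sin(q[2]),np.cos(q[2])]])+q[:2]-C).ravel()
    r=least_squares(f,[.58,0,0]); return r.x,r.fun.reshape(-1,2)
q,res=fit(F,C); print("fixture",q.round(4),res.round(4).tolist())
T=[at_z(p,px(c),.034)[:2] for c in [(236,283),(414,283),(413,526),(233,524)]]
t,res=fit(np.array([(75,55),(75,-55),(-75,-55),(-75,55)])/1e3,T); print("tray",t.round(4),res.round(4).tolist())
np.save("q.npy",q)
c,s=np.cos(q[2]),np.sin(q[2]); M=np.array([[c,-s],[s,c]])
print("tray in fix",(M.T@(t[:2]-q[:2])).round(4),t[2]-q[2])
W=lambda x,y,z:np.r_[M@[x/1e3,y/1e3]+q[:2],z/1e3]
print("hinge",W(45,-140,46),"keeper",W(45,142,66),"home",W(25,0,12))
# checks: bar hinge/handle in pictures
a=.65
for n,pp in(("top",p),("scene",get_image("scene"))):
  pts=[W(45,-140,46),W(45,142,66),W(45,-140+140*np.cos(a)-6*np.sin(a),46+140*np.sin(a)+6*np.cos(a)),W(45,-140+205*np.cos(a)-32*np.sin(a),46+205*np.sin(a)+32*np.cos(a))]
  print(n,proj(pp,np.array(pts)).round(1).tolist())
s=monitor.sense();print(R.from_quat(s["ee_rot"]).as_matrix().round(3).tolist())
E
```

```text
fixture [ 0.5776 -0.0124 -0.0136] [[0.0008, 0.0001], [0.0002, 0.0002], [-0.0005, -0.0014], [-0.0005, 0.0011]]
tray [ 0.5069 -0.0116  0.0152] [[0.0006, 0.0001], [-0.0006, 0.0002], [0.0002, -0.0002], [-0.0001, -0.0001]]
tray in fix [-0.0707 -0.0001] 0.02882161408032051
hinge [ 0.62067545 -0.15303421  0.046     ] keeper [0.62450951 0.12893972 0.066     ] home [ 0.60258073 -0.01277523  0.012     ]
top [[378.5, 189.3], [276.5, 183.7], [341.7, 180.4], [328.6, 174.3]]
scene [[225.8, 246.0], [322.8, 296.3], [257.8, 235.5], [269.1, 220.0]]
[[-0.897, 0.443, 0.0], [0.443, 0.897, 0.0], [-0.0, 0.0, -1.0]]
```

The plate fit is good to about 1 mm. The tray measures 150x110 to under 1 mm, so it is the right one; it is about 95 mm short and turned 0.03 rad. I'll push its near flange with both fingers spread.

Call:
step_arm:
  commands:
    - [-0.831, -0.929, 0, -0.425, 0.3]
    - [-0.831, -0.929, 0, -0.425, 0.3]
    - [-0.831, -0.929, 0, -0.425, 0.3]
    - [-0.831, -0.929, 0, -0.425, 0.3]
    - [-0.831, -0.929, 0, -0.425, 0.3]
    - [-0.831, -0.929, 0, -0.425, 0.3]
    - [-0.831, -0.929, 0, -0.425, 0.3]
    - [-0.831, -0.929, 0, -0.425, 0.3]
    - [-0.831, -0.929, 0, -0.425, 0.3]
    - [-0.831, -0.929, 0, -0.425, 0.3]

```text
t: 2.3
tcp_pos: [0.3549, 0.1551, 0.2197]
ee_rot: [0.008, 1.0, 0.0, 0.0]
force: [-0.7, 0.3, -0.1]
grip_width: 0.697
finger_force: 0.0
```

```bash
cat >> h.py <<'E'
q=np.load("q.npy"); c_,s_=np.cos(q[2]),np.sin(q[2]); M=np.array([[c_,-s_],[s_,c_]])
W=lambda x,y,z:np.r_[M@[x/1e3,y/1e3]+q[:2],z/1e3]
def go(x,y,z,yaw=0):
    "shares for TCP at fixture x,y,z mm, tool y turned yaw from fixture y; from measured pose"
    s=monitor.sense(); r=R.from_quat(s["ee_rot"]).as_matrix()
    d=r.T@(W(x,y,z)-s["tcp_pos"]); 
    t=M@np.array([np.sin(-yaw),np.cos(yaw)]); b=r[:2,1]
    a=np.arctan2(b[0]*t[1]-b[1]*t[0],b@t)
    f=M.T@(s["tcp_pos"][:2]-q[:2])*1e3
    print("t",round(s["t"],2),"fix",f.round(1),round(s["tcp_pos"][2]*1e3,1),"shares",(d/.3).round(3),"turn",round(-a/(np.pi/3),3),"F",np.round(s["force"],1),"w",round(s["grip_width"],2),"tau",np.round(s["joint_positions"],2))
E
python3 -c "
from h import *
go(-175,0,31)"
```

```text
t 2.3 fix [-224.9  164.5] 219.7 shares [-0.167 -0.548  0.629] turn -0.002 F [-0.7  0.3 -0.1] w 0.7 tau [ 0.19 -0.22  1.96  0.    1.4  -1.37]
```

Call:
step_arm:
  commands:
    - [-0.167, -0.548, 0.2, 0, 0.3]
    - [-0.167, -0.548, 0.2, 0, 0.3]
    - [-0.167, -0.548, 0.3, 0, 0.3]
    - [-0.167, -0.548, 0.45, 0, 0.3]
    - [-0.167, -0.548, 0.6, 0, 0.3]
    - [-0.167, -0.548, 0.629, 0, 0.3]
    - [-0.167, -0.548, 0.629, 0, 0.3]
    - [-0.167, -0.548, 0.629, 0, 0.3]
    - [-0.167, -0.548, 0.629, 0, 0.3]

```text
t: 3.2
tcp_pos: [0.4036, -0.009, 0.0318]
ee_rot: [0.006, 1.0, -0.0, 0.001]
force: [-0.9, -0.0, -0.0]
grip_width: 0.7
finger_force: 0.0
```

```bash
python3 -c "
from h import *
go(-75,0,31)"
```

```text
t 3.2 fix [-174.     1.1] 31.8 shares [-0.33  -0.004  0.003] turn 0.002 F [-0.9 -0.  -0. ] w 0.7 tau [-0.24  0.11  2.1   0.    0.93 -1.8 ]
```

Call:
step_arm:
  commands:
    - [-0.03, -0.004, 0, 0, 0.3]
    - [-0.06, -0.004, 0, 0, 0.3]
    - [-0.09, -0.004, 0, 0, 0.3]
    - [-0.12, -0.004, 0, 0, 0.3]
    - [-0.15, -0.004, 0, 0, 0.3]
    - [-0.18, -0.004, 0, 0, 0.3]
    - [-0.21, -0.004, 0, 0, 0.3]
    - [-0.24, -0.004, 0, 0, 0.3]
    - [-0.27, -0.004, 0, 0, 0.3]
    - [-0.3, -0.004, 0, 0, 0.3]
    - [-0.33, -0.004, 0, 0, 0.3]
    - [-0.33, -0.004, 0, 0, 0.3]

```text
t: 4.4
tcp_pos: [0.5027, -0.0125, 0.0309]
ee_rot: [0.007, 1.0, -0.0, 0.0]
force: [0.5, 0.4, 1.0]
grip_width: 0.699
finger_force: 0.3
```

```bash
python3 -c "
from h import *
go(-62,0,31)
p=get_image('top'); save(p,'top1.png'); im=cv2.imread('pics/top1.png')[140:270,255:415]
cv2.imwrite('pics/top1c.png',cv2.resize(im,(720,585),interpolation=cv2.INTER_CUBIC))"
```

```text
t 4.4 fix [-74.9  -1. ] 30.9 shares [-0.043  0.003 -0.   ] turn -0.0 F [0.5 0.4 1. ] w 0.7 tau [-0.2   0.3   1.87 -0.    0.97 -1.75]
```

View pics/top1c.png

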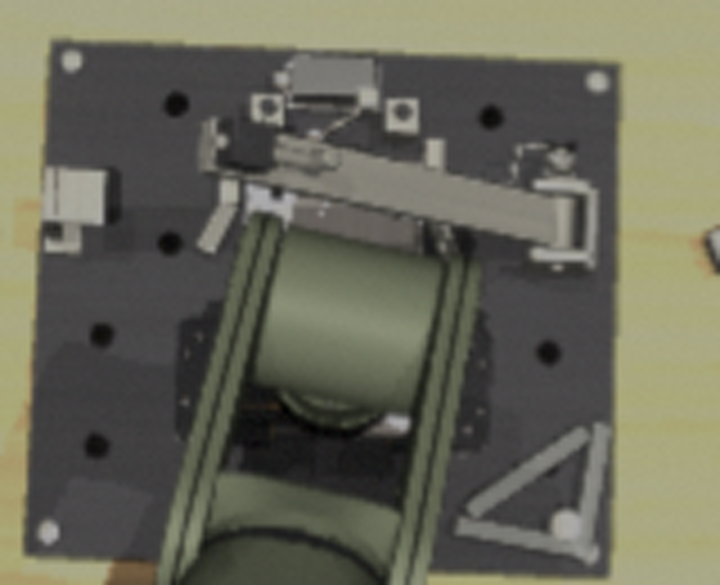

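The tray is between the guides and the arm is clear of the bar. I'll press on slowly to the stops.

Call:
step_arm:
  commands:
    - [-0.015, 0, 0, 0, 0.3]
    - [-0.03, 0, 0, 0, 0.3]
    - [-0.043, 0, 0, 0, 0.3]
    - [-0.05, 0, 0, 0, 0.3]
    - [-0.05, 0, 0, 0, 0.3]

```text
t: 4.95
tcp_pos: [0.5147, -0.0123, 0.0304]
ee_rot: [0.007, 1.0, 0.0, -0.002]
force: [-4.5, 1.6, 3.1]
grip_width: 0.701
finger_force: 2.7
```

```bash
python3 -c "
from h import *
go(-58,0,31)"
```

```text
t 4.95 fix [-62.9  -0.7] 30.4 shares [-0.016  0.002 -0.002] turn 0.0 F [-4.5  1.6  3.1] w 0.7 tau [-0.19  0.33  1.83 -0.    0.99 -1.75]
```

Call:
step_arm:
  commands:
    - [-0.015, 0, 0, 0, 0.3]
    - [-0.022, 0, 0, 0, 0.3]
    - [-0.028, 0, 0, 0, 0.3]
    - [-0.028, 0, 0, 0, 0.3]

```text
t: 5.35
tcp_pos: [0.5189, -0.0121, 0.0299]
ee_rot: [0.007, 1.0, 0.001, -0.007]
force: [-14.5, 0.5, 13.0]
grip_width: 0.702
finger_force: 7.3
```

```bash
python3 -c "
from h import *
go(-58,0,31)
p=get_image('scene'); save(p,'scene1.png'); im=cv2.imread('pics/scene1.png')[180:360,190:400]
cv2.imwrite('pics/scene1c.png',cv2.resize(im,(700,600),interpolation=cv2.INTER_CUBIC))"
```

```text
t 5.35 fix [-58.7  -0.5] 29.9 shares [-0.002  0.002 -0.004] turn 0.0 F [-14.5   0.5  13. ] w 0.7 tau [-0.19  0.34  1.82 -0.    1.   -1.75]
```

View pics/scene1c.png

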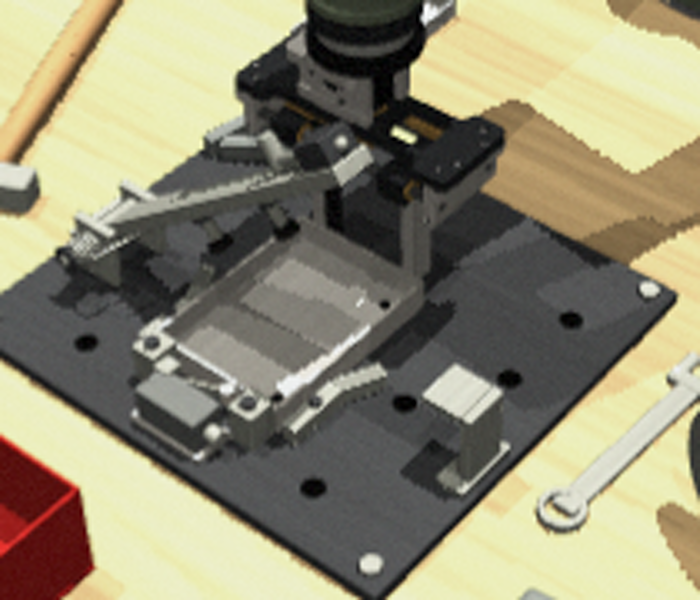

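The tray lies against both stop blocks, (150,345) and (248,405) in the crop. I'll give one firmer press to check that it is seated.

Call:
step_arm:
  commands:
    - [-0.012, 0, -0.005, 0, 0.3]
    - [-0.016, 0, -0.005, 0, 0.3]
    - [-0.016, 0, -0.005, 0, 0.3]

```text
t: 5.7
tcp_pos: [0.519, -0.012, 0.03]
ee_rot: [0.006, 1.0, 0.001, -0.012]
force: [-21.4, -0.6, 14.7]
grip_width: 0.7
finger_force: 11.0
```

```bash
python3 -c "
from h import *
go(-58,0,31)"
```

```text
t 5.7 fix [-58.6  -0.4] 30.0 shares [-0.002  0.001 -0.003] turn 0.001 F [-21.4  -0.6  14.7] w 0.7 tau [-0.19  0.35  1.81 -0.    1.01 -1.74]
```

Seated: the force rose 7 N with only 0.1 mm of travel. I'll back off, rise, turn 90° and close for pressing the bar.

Call:
step_arm:
  commands:
    - [0.12, 0, 0, 0, 0.3]
    - [0.12, 0, 0, 0, 0.3]
    - [0.12, 0, -0.17, 0, 1]
    - [0.12, 0, -0.34, 0.15, 1]
    - [0.12, 0, -0.5, 0.3, 1]
    - [0.12, 0, -0.57, 0.44, 1]
    - [0.12, 0, -0.57, 0.58, 1]
    - [0.12, 0, -0.57, 0.72, 1]
    - [0.12, 0, -0.57, 0.86, 1]
    - [0.12, 0, -0.57, 1, 1]
    - [0.12, 0, -0.57, 1, 1]

```text
t: 6.8
tcp_pos: [0.495, -0.0124, 0.204]
ee_rot: [0.506, 0.863, 0.001, 0.001]
force: [-0.4, -0.6, -0.5]
grip_width: 0.006
finger_force: 0.0
```

```bash
python3 -c "
from h import *
go(45,-28,185,-np.pi/2);go(45,-28,185,np.pi/2)
p=get_image('scene'); save(p,'scene2.png'); im=cv2.imread('pics/scene2.png')[180:360,190:400]
cv2.imwrite('pics/scene2c.png',cv2.resize(im,(700,600),interpolation=cv2.INTER_CUBIC))
# expected tray-home rim corners, in crop px
P=proj(p,np.array([W(25+x,y,34) for x,y in((75,55),(75,-55),(-75,-55),(-75,55))])); print(((P-[190,180])*3.333).round().tolist())"
```

```text
t 6.8 fix [-82.5  -1.1] 204.0 shares [-0.29   0.323  0.065] turn 0.5 F [-0.4 -0.6 -0.5] w 0.01 tau [-0.2   0.05  1.75  0.    1.34 -0.71]
t 6.8 fix [-82.5  -1.1] 204.0 shares [-0.29   0.323  0.065] turn -2.5 F [-0.4 -0.6 -0.5] w 0.01 tau [-0.2   0.05  1.75  0.    1.34 -0.71]
[[278.0, 409.0], [153.0, 331.0], [304.0, 213.0], [427.0, 281.0]]
```

View pics/scene2c.png

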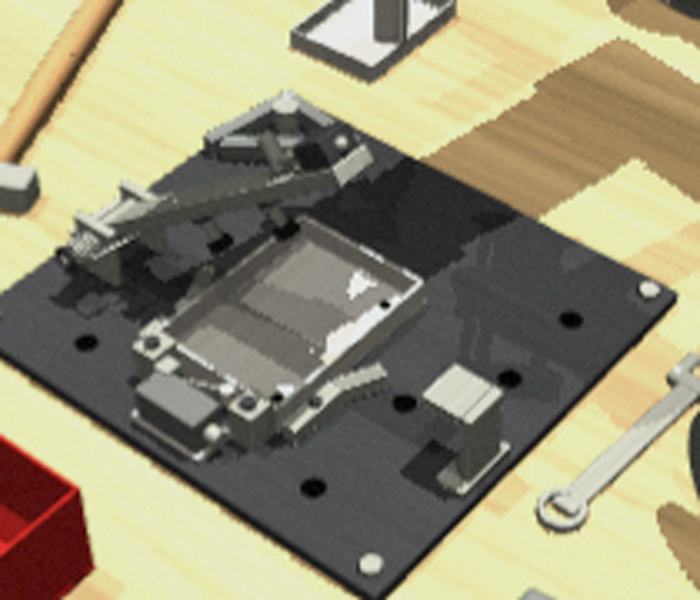

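The tray is home and square; its corners match the predicted ones within about 1 mm. Now over the bar.

Call:
step_arm:
  commands:
    - [-0.09, 0.2, 0, 0.14, 1]
    - [-0.18, 0.28, 0, 0.28, 1]
    - [-0.24, 0.32, 0, 0.42, 1]
    - [-0.29, 0.323, 0, 0.5, 1]
    - [-0.29, 0.323, 0.03, 0.5, 1]
    - [-0.29, 0.323, 0.065, 0.5, 1]
    - [-0.29, 0.323, 0.065, 0.5, 1]

```text
t: 7.55
tcp_pos: [0.6185, -0.04, 0.1808]
ee_rot: [0.711, 0.703, -0.001, -0.002]
force: [0.7, 0.1, -0.2]
grip_width: 0.005
finger_force: 0.0
```

```bash
python3 -c "
from h import *
go(45,-28,160,-np.pi/2);go(45,-7.5,126,-np.pi/2);go(45,2.7,97,-np.pi/2);go(45,7,66,-np.pi/2);go(45,8,54,-np.pi/2)
s=monitor.sense();print(R.from_quat(s['ee_rot']).as_matrix().round(2).tolist())
p=get_image('scene'); save(p,'scene3.png'); im=cv2.imread('pics/scene3.png')[150:330,190:400]
cv2.imwrite('pics/scene3c.png',cv2.resize(im,(700,600),interpolation=cv2.INTER_CUBIC))"
```

```text
t 7.55 fix [ 41.3 -27. ] 180.8 shares [-0.003  0.013  0.069] turn 0.002 F [ 0.7  0.1 -0.2] w 0.01 tau [-0.2   0.34  1.46  0.    1.35 -0.19]
t 7.55 fix [ 41.3 -27. ] 180.8 shares [0.065 0.014 0.183] turn 0.002 F [ 0.7  0.1 -0.2] w 0.01 tau [-0.2   0.34  1.46  0.    1.35 -0.19]
t 7.55 fix [ 41.3 -27. ] 180.8 shares [0.099 0.014 0.28 ] turn 0.002 F [ 0.7  0.1 -0.2] w 0.01 tau [-0.2   0.34  1.46  0.    1.35 -0.19]
t 7.55 fix [ 41.3 -27. ] 180.8 shares [0.113 0.015 0.383] turn 0.002 F [ 0.7  0.1 -0.2] w 0.01 tau [-0.2   0.34  1.46  0.    1.35 -0.19]
t 7.55 fix [ 41.3 -27. ] 180.8 shares [0.116 0.015 0.423] turn 0.002 F [ 0.7  0.1 -0.2] w 0.01 tau [-0.2   0.34  1.46  0.    1.35 -0.19]
[[0.01, 1.0, -0.01], [1.0, -0.01, 0.0], [0.0, -0.01, -1.0]]
```

View pics/scene3c.png

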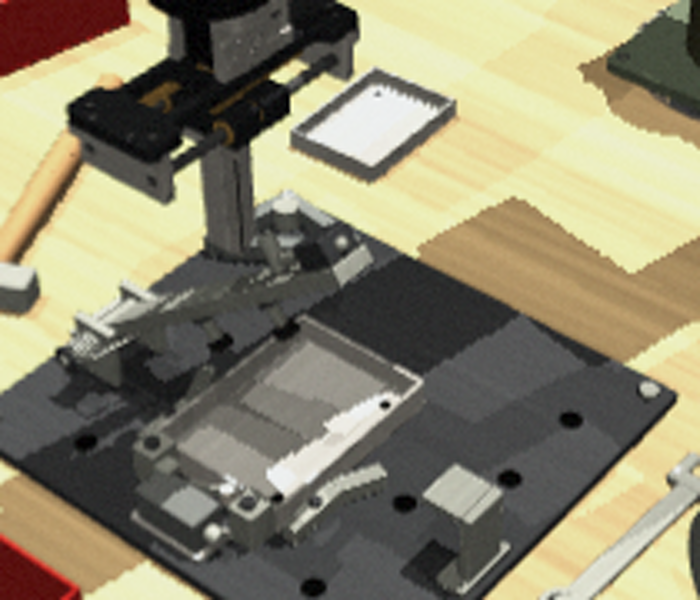

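The fingers stand above the bar on the handle's hinge side. Swinging the bar down along its arc.

Call:
step_arm:
  commands:
    - [-0.003, 0.013, 0.035, 0, 1]
    - [-0.003, 0.013, 0.069, 0, 1]
    - [0.02, 0.013, 0.107, 0, 1]
    - [0.043, 0.013, 0.145, 0, 1]
    - [0.065, 0.013, 0.183, 0, 1]
    - [0.083, 0.013, 0.23, 0, 1]
    - [0.099, 0.013, 0.28, 0, 1]
    - [0.107, 0.013, 0.33, 0, 1]
    - [0.113, 0.013, 0.383, 0, 1]
    - [0.115, 0.013, 0.405, 0, 1]
    - [0.116, 0.013, 0.423, 0, 1]
    - [0.116, 0.013, 0.423, 0, 1]

```text
t: 8.8
tcp_pos: [0.6259, -0.0056, 0.062]
ee_rot: [0.712, 0.702, 0.0, -0.0]
force: [-11.7, 1.8, 30.2]
grip_width: 0.003
finger_force: 15.5
```

```bash
python3 -c "
from h import *
go(45,8,54,-np.pi/2)
p=get_image('scene'); save(p,'scene4.png'); im=cv2.imread('pics/scene4.png')[180:330,215:390]
cv2.imwrite('pics/scene4c.png',cv2.resize(im,(700,600),interpolation=cv2.INTER_CUBIC))
for l in ('bolt_handle','bar_top'):print(l,[(m['pixel'],m['confidence']) for m in mark_of(p,l)[:2]])
print(proj(p,np.array([W(45,65,78),W(45,91,78)])))"
```

```text
t 8.8 fix [48.2  7.5] 62.0 shares [ 0.002 -0.011  0.027] turn 0.001 F [-11.7   1.8  30.2] w 0.0 tau [-0.15  0.47  1.54  0.    1.13 -0.13]
bolt_handle [([277.6, 294.0], 0.46)]
bar_top [([270.0, 270.8], 0.95)]
[[293.72998635 275.44826026]
 [303.37515163 281.00135604]]
```

View pics/scene4c.png

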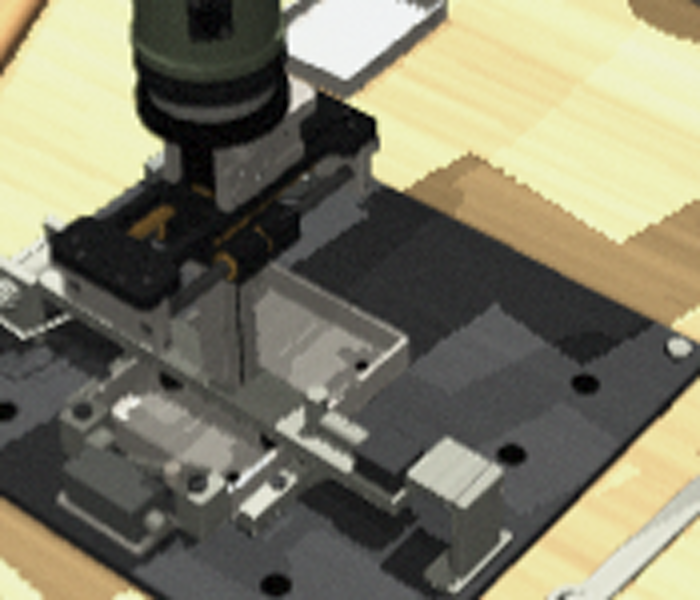

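The bar is down on its stop (30 N press, TCP at 62 mm as predicted) and the handle is free ahead of the fingers. I'll ease the press slightly and slide outward to the handle.

Call:
step_arm:
  commands:
    - [0, -0.01, -0.006, 0, 1]
    - [0.02, -0.01, -0.006, 0, 1]
    - [0.045, -0.01, -0.006, 0, 1]
    - [0.07, -0.01, -0.006, 0, 1]
    - [0.095, -0.01, -0.006, 0, 1]
    - [0.12, -0.01, -0.005, 0, 1]
    - [0.14, -0.01, -0.005, 0, 1]
    - [0.16, -0.01, -0.005, 0, 1]
    - [0.18, -0.01, -0.005, 0, 1]
    - [0.2, -0.01, -0.005, 0, 1]

```text
t: 9.95
tcp_pos: [0.6267, 0.0489, 0.0612]
ee_rot: [0.712, 0.702, -0.0, 0.006]
force: [1.6, -11.5, 12.1]
grip_width: 0.006
finger_force: 6.9
```

```bash
python3 -c "
from h import *
go(45,77,54,-np.pi/2)"
```

```text
t 9.95 fix [48.3 62. ] 61.2 shares [ 0.05  -0.011  0.023] turn 0.0 F [  1.6 -11.5  12.1] w 0.01 tau [-0.06  0.48  1.53 -0.01  1.12 -0.04]
```

Call:
step_arm:
  commands:
    - [0.015, 0, 0.006, 0, 1]
    - [0.03, 0, 0.008, 0, 1]
    - [0.045, 0, 0.008, 0, 1]
    - [0.06, 0, 0.008, 0, 1]
    - [0.07, 0, 0.008, 0, 1]
    - [0.07, 0, 0.008, 0, 1]

```text
t: 10.55
tcp_pos: [0.6279, 0.0642, 0.0603]
ee_rot: [0.711, 0.703, -0.004, 0.01]
force: [-1.4, -24.7, 18.4]
grip_width: 0.003
finger_force: 17.0
```

```bash
python3 -c "
from h import *
go(45,77,54,-np.pi/2)"
```

```text
t 10.55 fix [49.2 77.3] 60.3 shares [-0.001 -0.014  0.021] turn 0.002 F [ -1.4 -24.7  18.4] w 0.0 tau [-0.03  0.48  1.53 -0.02  1.12 -0.  ]
```

The bolt is at its end stop (TCP y 77.3 mm, as predicted, with force up to 25 N). Back off a little, then lift.

Call:
step_arm:
  commands:
    - [-0.03, 0, 0, 0, 1]
    - [-0.065, 0, 0, 0, 1]
    - [-0.065, 0, -0.02, 0, 1]
    - [-0.065, 0, -0.05, 0, 1]
    - [-0.065, 0, -0.15, 0, 1]
    - [-0.065, 0, -0.3, 0, 1]
    - [-0.3, 0.1, -0.45, 0, 1]
    - [-0.6, 0.1, -0.5, 0, 1]
    - [-0.8, 0, -0.5, 0, 1]
    - [-0.8, -0.4, -0.5, 0, 1]
    - [-0.8, -0.6, -0.5, 0, 1]
    - [-0.8, -0.6, -0.5, 0, 1]

```text
t: 11.75
tcp_pos: [0.4957, -0.1417, 0.1999]
ee_rot: [0.712, 0.702, -0.001, -0.002]
force: [-0.4, -0.6, 0.7]
grip_width: 0.007
finger_force: 0.0
```

```bash
python3 -c "
from h import *
go(45,77,54,-np.pi/2)
p=get_image('scene'); save(p,'s5.png'); im=cv2.imread('pics/s5.png')[180:330,215:390]
cv2.imwrite('pics/s5c.png',cv2.resize(im,(700,600),interpolation=cv2.INTER_CUBIC))
P=proj(p,np.array([W(45,91,78),W(45,65,78),W(45,142,66)]+[W(25+x,y,34) for x,y in((75,55),(75,-55),(-75,-55),(-75,55))])); print(((P-[215,180])*4).round().tolist())"
```

```text
t 11.75 fix [ -80.1 -130.3] 199.9 shares [0.691 0.419 0.486] turn -0.001 F [-0.4 -0.6  0.7] w 0.01 tau [-0.45  0.1   1.7  -0.    1.34 -0.43]
[[354.0, 404.0], [315.0, 382.0], [431.0, 465.0], [234.0, 491.0], [83.0, 398.0], [264.0, 256.0], [412.0, 337.0]]
```

View pics/s5c.png

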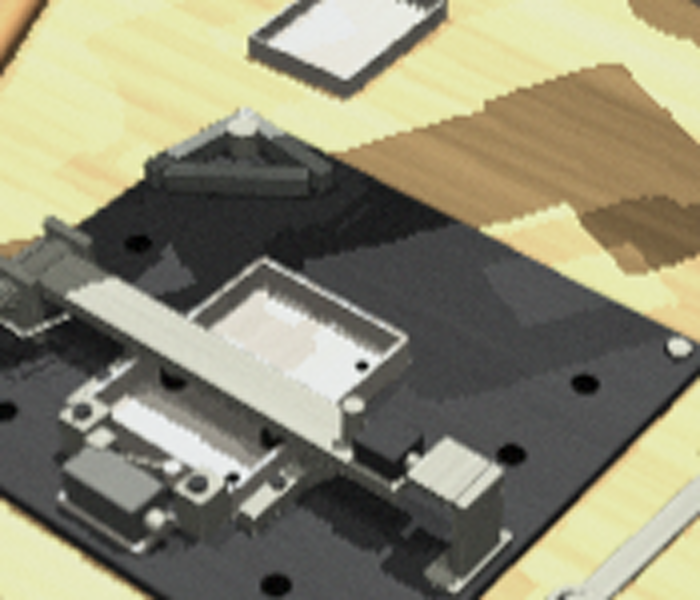

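The bar stays down by itself. The handle is at (354,404), exactly the predicted home pixel, and the bolt nose is under the lip. The tray corners match home: (408,340) seen, (412,337) predicted, and (264,258) seen, (264,256) predicted.

```bash
python3 -c "
from h import *
print(ctrl.sign_off())"
```

```text
the job is handed in; nothing more can be done
None
```

I handed the job in at about 12 s of robot time: in the last picture the tray sits home against both stops and the bar stays down with its bolt fully under the keeper lip; the verdict itself was not reported back.

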